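Click the red-rimmed bone sleeve onto the polishing mandrel

ROBOT

A 6-joint arm with a two-finger parallel gripper is mounted at the origin on the work surface. World frame = base frame: x ahead of the robot, y to its left, z up, the work surface at z = 0. Lengths are in m, angles in rad, forces in N, time in s.
With the tool pointing down it reaches from about 0.35 to 0.775 m from the base axis. Payload 5.5 kg.
Tool frame: the origin (TCP) lies midway between the tips of the shut fingers; the grasp point (between the pads) lies 19 mm behind it; z points along the fingers, y is the direction in which the jaws open and shut (so a half turn about z gives the same grasp; the last joint's range is limited). The gripper opens to 85 mm and grips with 20 to 120 N. Pads are 22 mm wide; open, the fingers measure 114 mm over their backs; the gripper's body (76 mm by 85 mm) begins 54 mm behind the grasp point. The pads swing forward as they close: fully open they stand 13 mm farther back than shut.
Start: joints at [1.042, 0.313, 0.046, 1.304, 0, 1.431], TCP at [0.218, 0.532, 0.231] pointing down, gripper open.
Joint ranges: [-2.76, 2.76], [-0.86, 1.69], [-1.03, 1.26], [-2.2, 2.34], [-1.47, 1.5], [-3.14, 3.14]. Speed limits (rad/s): [2.57, 2.57, 3.14, 3.14, 3.14, 3.14].

INTERFACE

Orientations are given as a unit quaternion [w, x, y, z].
In Python, from workcell import env gives the robot as it stands.
- The arm moves only by the shell command python3 -m pendant 'ROWS' [FORCE]. ROWS is JSON, a list of rows, each a list of 3 entries, a list of its own where there are three numbers: the shift along the tool's x, y, z each as a share of 20 mm, from -1 to 1, then the turn about the tool's z as a share of 6 degrees, from -1 to 1, then the closure, from -1 (fully open) to 1 (shut). In form: [[[tx, ty, tz], turn, claw], ...]. A call has 1 to 12 rows; each row shifts and turns the commanded pose from where the row before left it, along the tool's axes as they then stand; what a row does not reach is not made up. A row lasts 1/8 s, in which the tool goes at most 62.5 mm and 10.7 degrees, less where a joint would pass 70% of its speed; a pose out of reach is approached as far as the arm can. A call with a number of a shift or a turn outside -1 to 1 is refused whole. A call with a gripper value outside its range is refused whole. The fingers move at their own pace and stop on an object; FORCE is the grip in N (left out, the last holds). Time passes only in rows, so rows that do not move let the fingers close. It gives the time, the measured TCP pose, the force and the opening at its end, in the units of the state.
- env.get_state(): the state, without advancing time (a new reading comes with each control period).
- env.read_camera(name): name is "scene" or "top"; returns a dict with "color" (420x560x3 uint8, blue, green, red), "mtx" (3x3 intrinsics, pixels), "k1" (the pictures are not rectified: a ray, as slopes to the right and down, at radius r is drawn at 1 + k1 r^2 times it, then the intrinsics apply), "view" (4x4, takes a point from world to camera coordinates). Camera axes: x right, y down, z forward; pixel columns grow to the right and rows downward; lengths in m; the calibration is good to about 2 mm. A picture is of the moment at which its call begins. There is no depth.
- env.hand_in(): hands the job in, once; it reports no verdict.
Trained networks look in the newest picture that a camera, given by its name, has taken for a name from the list of things; names that differ only in an ending like _2 or _b are one class to them, and where a whole thing is asked for, a point or a joint stands for the part that bears it (a point fixed in the world has none). Each returns a list of dicts, best first, with "p" (0 to 1); they miss things now and then, are a little off and sometimes report something else, mostly with a low value. They report only what shows in the picture. A call takes as long as a camera call. They do not tell look-alikes from the thing itself.
- env.boxes_of(camera, thing): "location" ([column, row] in pixels, amid what is visible of it).
- env.cut_out(camera, thing): "region" (420x560 bool, what is visible of it) and "location" ([column, row] in pixels, amid what is visible of it).
The state is a dict: "clock": time; "joint_pos": joint angles; "qvel": joint speeds; "tau": joint torques, N m; "tcp_pos": TCP position; "orientation": TCP orientation; "wrist_force": force on the tool from outside, world axes, zero at the start; "ft_torque": the same for the moment, N m; "finger_gap": finger opening in m.
Only numpy, scipy, OpenCV 4.12 (cv2) and the standard library are available. Lean on these libraries where they do the work, as an engineer would, in place of code of your own. Each camera call takes 0.05 s, during which the arm holds its last target.

TASK

Load the bone sleeve with the red rim onto the upright steel polishing mandrel: keep it upright with the red rim on top, and push it straight down over the rod, past the two sprung balls, until they click out above it and it sits fully home on the flange. Keep hold of it or press on it while it goes past the balls (dropping it on will not do), then let go.

Things in the scene. Friction and masses are not known exactly. Their poses are not given: they have to be found in the camera images.
- red_sleeve: Ivory-coloured bone tube, 46 mm outer diameter, 45 mm tall, 30 mm bore right through, about 80 g; its top 12 mm are red, seen from above as a red ring. Stands upright on the bench, red end up. Origin: centre of its underside; z up along the bore. Three sleeves of the same size near it (two plain, one black-rimmed) are not wanted.
- mandrel_seat (a point): Centre of the top of the mandrel's steel flange (68 mm across), 30 mm above the bench, where the sleeve's underside must rest; z up along the rod. Under it a fixed green base 110 mm square, 22 mm high. The steel rod, 24 mm diameter, rises 62 mm from here, then tapers over 13 mm to an 8 mm flat tip, 75 mm above here. A ball sticks out of it on the +y and the -y side.
- ball_left (a joint): Brass ball, 16 mm across, on the rod's +y side, centre 54 mm above the flange, sticking out 5 mm. Value in m: 0 = sprung out (start, and after the click), 0.0065 = fully in, about 0.001 to 0.003 under the sleeve. A sleeve let go on the balls stays up there, tilted; held upright it meets them with its underside 59 mm above the flange. Pushing on takes about 10 N, then little.
- ball_right (a joint): The ball on the rod's -y side (34 mm across both when out); otherwise the same as ball_left. Each ball's spring gives about 8 N when out and 12 N when 2 mm in; the polished ball slides easily on the bone.
Things that resemble listed ones, but are neither listed nor needed, are in the scene too. Leave any blue or purple look-alike of the red_sleeve alone.

How it is judged:
By the outcome, as a careful person would: the job done as asked, in the order asked, and still so for the second after the job is handed in, with the robot touching nothing.
It also fails if it takes over 40 s, if anything falls off the work surface, if the arm or the gripper's body presses on something with over 40 N, if the wrist force passes 120 N, or if a joint passes its speed limit or range.

## Working session

There is one attempt and no reset: what is moved stays moved. The work goes in short steps, Python scripts to look and compute and a shell command to move; the robot and the scene stay as the last step left them, time stands still between calls to the robot, and variables do not carry over. Pictures are saved under pics/ and viewed, and the job is handed in when it is done.

```bash
mkdir -p pics; ls; cat > h.py <<'E'
import numpy as np, cv2
from workcell import env
def ray(c,px):
    K=np.array(c["mtx"]);x,y=(px[0]-K[0,2])/K[0,0],(px[1]-K[1,2])/K[1,1]
    p=cv2.undistortPoints(np.array([[px]],float),K,np.array([c["k1"],0,0,0,0.]))[0,0]
    V=np.array(c["view"]);R,t=V[:3,:3],V[:3,3]
    return -R.T@t, R.T@np.array([p[0],p[1],1])
def atz(c,px,z):
    o,d=ray(c,px); return o+d*(z-o[2])/d[2]
def proj(c,P):
    V=np.array(c["view"]);p=V[:3,:3]@np.array(P,float)+V[:3,3];a=p[:2]/p[2]
    a=a*(1+c["k1"]*(a@a));K=np.array(c["mtx"]);return np.array([K[0,0]*a[0]+K[0,2],K[1,1]*a[1]+K[1,2]])
E
python3 - <<'E'
from h import *
for n in("scene","top"):
    c=env.read_camera(n);cv2.imwrite(f"pics/{n}0.png",c["color"])
    print(n,-np.array(c["view"])[:3,:3].T@np.array(c["view"])[:3,3],c["k1"],np.array(c["mtx"]).tolist())
    for t in("red_sleeve","mandrel_seat","ball_left","ball_right"):
        print(t,[(np.round(d["location"],1).tolist(),round(d["p"],2)) for d in env.boxes_of(n,t)])
s=env.get_state();print(s)
E
```

```text
pics
scene [0.70006052 0.28061879 0.65196372] -0.12011979638191406 [[403.42303541758713, 0.0, 275.9750558333601], [0.0, 403.42303541758713, 209.92218449853894], [0.0, 0.0, 1.0]]
red_sleeve [([284.2, 225.6], 0.91), ([319.4, 198.4], 0.87), ([268.9, 277.9], 0.66), ([242.7, 240.8], 0.66)]
mandrel_seat [([209.7, 190.8], 0.58)]
ball_left []
ball_right []
top [ 0.43010186 -0.02345422  0.78324716] -0.01673336790407776 [[426.79987324228523, 0.0, 275.068210670271], [0.0, 426.79987324228523, 206.18697834151433], [0.0, 0.0, 1.0]]
red_sleeve [([273.3, 200.8], 0.9), ([227.6, 163.2], 0.86), ([287.6, 260.9], 0.83), ([279.1, 159.4], 0.63)]
mandrel_seat [([349.9, 166.3], 0.74)]
ball_left []
ball_right []
{'clock': 0.5, 'joint_pos': array([1.04239202e+00, 3.13237574e-01, 4.61212321e-02, 1.30357773e+00,
       2.64471147e-06, 1.43116019e+00]), 'qvel': array([ 0.00095914, -0.00197348,  0.00028096,  0.00054005, -0.0006079 ,
       -0.00138446]), 'tau': array([-1.21267192e-03, -4.79998112e+01,  2.98534870e+01,  2.01186827e-03,
       -1.32275900e-04, -8.85024320e-06]), 'tcp_pos': array([0.21801146, 0.5321335 , 0.23131048]), 'orientation': array([1.55132917e-05, 1.93162252e-01, 9.81166827e-01, 4.87374275e-05]), 'wrist_force': array([-0.72765254, -0.48683715,  0.49997201]), 'ft_torque': array([0.03913911, 0.06506429, 0.02323745]), 'finger_gap': 0.08543729537086235}
```

View pics/scene0.png

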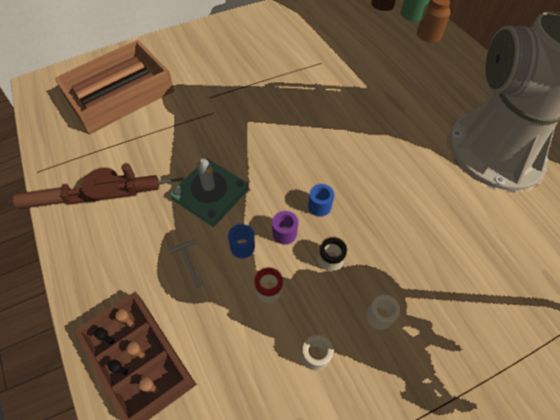

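View pics/top0.png

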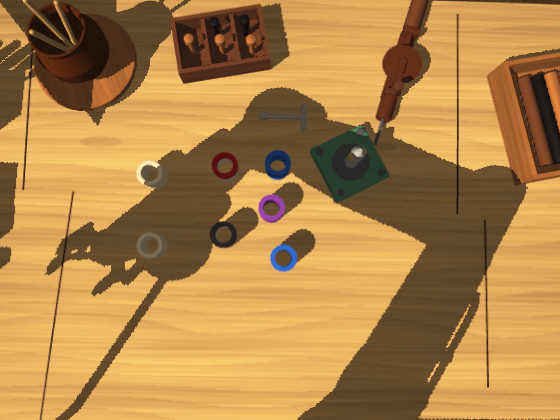

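```bash
python3 - <<'E'
from h import *
a=cv2.imread("pics/top0.png")[120:310,190:400];cv2.imwrite("pics/top0c.png",cv2.resize(a,None,fx=3,fy=3,interpolation=cv2.INTER_CUBIC)[:570])
E
```

```text
(no output)
```

View pics/top0c.png

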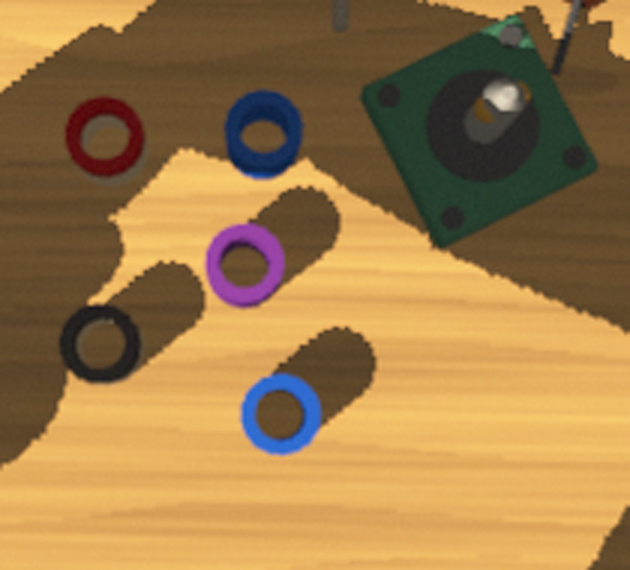

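The red ring (top 225,165; scene 269,284) is the only sleeve with a red rim over ivory. The rest don't fit: black (top 223,235), plain (150,173 and 150,245), and the dark blue, purple and blue look-alikes (278,164; 271,208; 284,258). The enlarged crop confirms this. Next I measure positions.

```bash
python3 - <<'E'
from h import *
from scipy.optimize import least_squares
for n in("top","scene"):
    c=env.read_camera(n);im=c["color"];hsv=cv2.cvtColor(im,cv2.COLOR_BGR2HSV)
    ds=env.cut_out(n,"red_sleeve")
    tgt=np.array([225,165] if n=="top" else [269,284])
    d=min(ds,key=lambda d:np.hypot(*(np.array(d["location"])-tgt)));print(d["location"],d["p"])
    m=((hsv[...,0]<6)|(hsv[...,0]>172))&(hsv[...,1]>150)&(hsv[...,2]>40)
    yy,xx=np.mgrid[:420,:560];m&=np.hypot(xx-tgt[0],yy-tgt[1])<22
    print("red px",m.sum())
    # top-view: outer contour on z=.045 -> circle fit
    # hole-based and outer
    cs,h=cv2.findContours(m.astype(np.uint8),cv2.RETR_CCOMP,cv2.CHAIN_APPROX_NONE)
    for k,cc in enumerate(cs):
        if len(cc)<15: continue
        P=np.array([atz(c,p[0],.045)[:2] for p in cc])
        f=least_squares(lambda q:np.hypot(*(P-q[:2]).T)-q[2],[*P.mean(0),.02],loss="soft_l1",f_scale=.001).x
        print(n,"hole" if h[0][k][3]>=0 else "outer",f)
    ms=env.cut_out(n,"mandrel_seat")
    if ms:
        o=im.copy();o[ms[0]["region"]]=(0,255,255);l=np.int32(ms[0]["location"])
        x,y=l; x0,y0=max(x-60,0),max(y-60,0)
        a=np.hstack([im[y0:y0+120,x0:x0+120],o[y0:y0+120,x0:x0+120]])
        print(n,"crop",x0,y0,ms[0]["p"])
        cv2.imwrite(f"pics/m_{n}.png",cv2.resize(np.clip(a.astype(float)*1.6,0,255).astype(np.uint8),None,fx=3.3,fy=4.5,interpolation=cv2.INTER_CUBIC))
        cr=im[y-45:y+45,x-50:x+50] if n=="top" else im[y-50:y+40,x-50:x+50]
        print("crop2 origin",x-50,(y-45 if n=="top" else y-50))
        cv2.imwrite(f"pics/mm_{n}.png",cv2.resize(np.clip(cr.astype(float)*1.8,0,255).astype(np.uint8),None,fx=6,fy=6,interpolation=cv2.INTER_CUBIC))
E
```

```text
[226.5, 162.7] 0.69
red px 333
top outer [0.59406856 0.05962784 0.02235462]
top hole [0.59386434 0.05962637 0.01498593]
top crop 289 105 0.66
crop2 origin 299 120
[266.5, 278.8] 0.85
red px 369
scene outer [0.59556245 0.06152451 0.02202696]
scene hole [0.59503297 0.06109014 0.01476345]
scene crop 147 128 0.97
crop2 origin 157 138
```

View pics/mm_top.png

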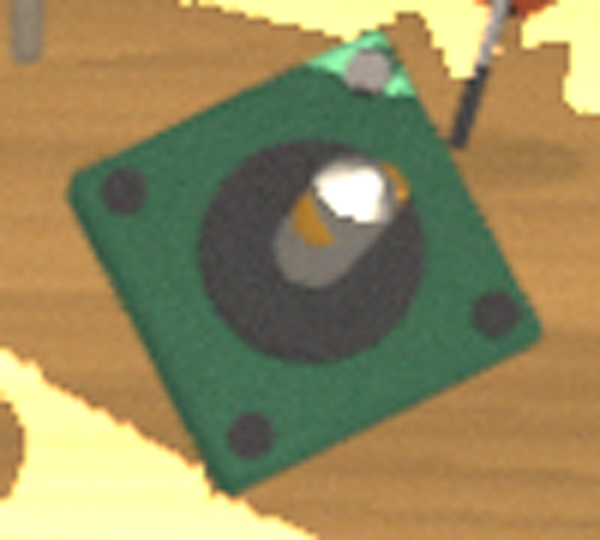

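View pics/mm_scene.png

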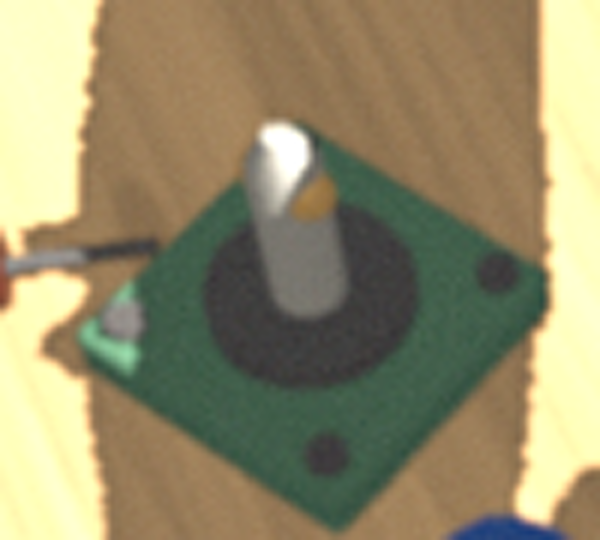

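```bash
python3 - <<'E'
from h import *
from scipy.optimize import least_squares
C={}
for n,org in(("top",(299,120)),("scene",(157,138))):
    c=env.read_camera(n);C[n]=c;im=c["color"].astype(int)
    sat=im.max(2)-im.min(2)
    g=(im[...,1]-im[...,2])  # green minus red
    m=(sat<14)&(im.max(2)<70)
    yy,xx=np.mgrid[:420,:560]
    ctr=np.array(org)+(np.array([311,250])/6 if n=="top" else np.array([311,290])/6)
    m&=np.hypot(xx-ctr[0],yy-ctr[1])<23
    m=m.astype(np.uint8);cs,_=cv2.findContours(m,cv2.RETR_EXTERNAL,cv2.CHAIN_APPROX_NONE);cc=cv2.convexHull(max(cs,key=len))
    cc=max(cs,key=len)
    P=np.array([atz(c,p[0],.030)[:2] for p in cc])
    f=least_squares(lambda q:np.hypot(*(P-q[:2]).T)-q[2],[*P.mean(0),.034],loss="soft_l1",f_scale=.001).x
    print(n,ctr,atz(c,ctr,.03),"fit",f)
    # rod tip
    tip=np.array(org)+(np.array([357,190])/6 if n=="top" else np.array([283,138])/6)
    print("tip",atz(c,tip,.105))
# base corners top view at z=.022
c=C["top"]
Q=[atz(c,(299+a/6,120+b/6),.022)[:2] for a,b in((70,190),(380,30),(541,330),(230,495))]
Q=np.array(Q);print(Q.mean(0),[np.degrees(np.arctan2(*(Q[i]-Q[(i+1)%4])[::-1])) for i in range(4)])
for s in((304+8,225),(398,185)):print("ball",atz(c,(299+s[0]/6,120+s[1]/6),.084))
E
```

```text
top [350.83333333 161.66666667] [ 0.60812406 -0.16648189  0.03      ] fit [ 0.60799708 -0.16527935  0.03301268]
tip [ 0.60734331 -0.16489879  0.105     ]
scene [208.83333333 186.33333333] [ 0.60867101 -0.16468684  0.03      ] fit [ 0.61013798 -0.16454229  0.03572695]
tip [ 0.60702667 -0.16474152  0.105     ]
[ 0.60696341 -0.16632349] [np.float64(118.84476230878234), np.float64(27.379813524388798), np.float64(-61.095196008245054), np.float64(-152.3204865995617)]
ball [ 0.60252081 -0.15655068  0.084     ]
ball [ 0.61451206 -0.18084375  0.084     ]
```

```bash
python3 -m pendant '[[[0,0,0],-1,-1],[[0,0,0],-1,-1],[[0,0,0],-1,-1],[[0,0,0],-1,-1],[[0,0,0],-1,-1],[[0,0,0],-1,-1],[[0,0,0],-1,-1],[[0,0,0],-1,-1],[[0,0,0],-0.3,-1]]' 40
cat > go.py <<'E'
import sys
from h import *
from scipy.spatial.transform import Rotation as R
s=env.get_state();q=s["orientation"];M=R.from_quat([q[1],q[2],q[3],q[0]]).as_matrix()
t=np.array([float(v) for v in sys.argv[1:4]])
print("clock",s["clock"],"tcp",s["tcp_pos"].round(4),"y az",np.degrees(np.arctan2(M[1,1],M[0,1])).round(2),"tilt",M[:,2].round(4),"F",s["wrist_force"].round(1),"gap",round(s["finger_gap"],4))
print("units of 20mm in tool axes",(M.T@(t-s["tcp_pos"])/.02).round(2))
E
python3 go.py .594 .06 .13
```

```text
clock: 2.02
tcp_pos: [0.218, 0.5321, 0.2313]
orientation: [0.0, -0.238, 0.971, 0.0]
wrist_force: [-0.4, -0.2, -0.0]
finger_gap: 0.0854
clock 2.025 tcp [0.218  0.5321 0.2313] y az 117.56 tilt [ 1.e-04  1.e-04 -1.e+00] F [-0.4 -0.2 -0. ] gap 0.0854
units of 20mm in tool axes [ -5.75 -29.63   5.07]
```

```bash
python3 -m pendant '[[[-0.2,-1,0.1],0,-1],[[-0.2,-1,0.1],0,-1],[[-0.2,-1,0.1],0,-1],[[-0.2,-1,0.1],0,-1],[[-0.2,-1,0.1],0,-1],[[-0.2,-1,0.1],0,-1],[[-0.2,-1,0.1],0,-1],[[-0.2,-1,0.1],0,-1],[[-0.2,-1,0.1],0,-1],[[-0.2,-1,0.1],0,-1],[[-0.2,-1,0.1],0,-1],[[-0.2,-1,0.1],0,-1]]'
python3 -m pendant '[[[-0.2,-1,0.1],0,-1],[[-0.2,-1,0.1],0,-1],[[-0.2,-1,0.1],0,-1],[[-0.2,-1,0.1],0,-1],[[-0.2,-1,0.1],0,-1],[[-0.2,-1,0.1],0,-1],[[-0.2,-1,0.1],0,-1],[[-0.2,-1,0.1],0,-1],[[-0.2,-1,0.1],0,-1],[[-0.2,-1,0.1],0,-1],[[-0.2,-1,0.1],0,-1],[[-0.2,-1,0.1],0,-1]]'
python3 go.py .5945 .0602 .13
```

```text
clock: 3.52
tcp_pos: [0.3723, 0.34, 0.2073]
orientation: [0.0, -0.237, 0.971, 0.0]
wrist_force: [0.1, 0.8, -0.5]
finger_gap: 0.0856
clock: 5.03
tcp_pos: [0.5258, 0.1498, 0.1831]
orientation: [0.0, -0.238, 0.971, 0.0]
wrist_force: [0.7, -0.4, -0.2]
finger_gap: 0.0855
clock 5.025 tcp [0.5258 0.1498 0.1831] y az 117.53 tilt [ 0.e+00  1.e-04 -1.e+00] F [ 0.7 -0.4 -0.2] gap 0.0855
units of 20mm in tool axes [-0.98 -5.56  2.66]
```

```bash
python3 -m pendant '[[[-0.2,-1,0.5],0,-1],[[-0.2,-1,0.5],0,-1],[[-0.2,-1,0.5],0,-1],[[-0.2,-1,0.5],0,-1],[[-0.18,-1,0.5],0,-1],[[0,-0.5,0.2],0,-1],[[0,0,0],0,-1],[[0,0,0],0,-1]]'
python3 go.py .5945 .0602 .009
python3 - <<'E'
from h import *
c=env.read_camera("scene");cv2.imwrite("pics/s1.png",c["color"])
E
```

```text
clock: 6.02
tcp_pos: [0.593, 0.0627, 0.1297]
orientation: [0.0, -0.238, 0.971, 0.0]
wrist_force: [0.6, 0.0, -0.9]
finger_gap: 0.0854
clock 6.025 tcp [0.593  0.0627 0.1297] y az 117.55 tilt [ 2.e-04  3.e-04 -1.e+00] F [ 0.6  0.  -0.9] gap 0.0854
units of 20mm in tool axes [-0.01 -0.15  6.03]
```

View pics/s1.png

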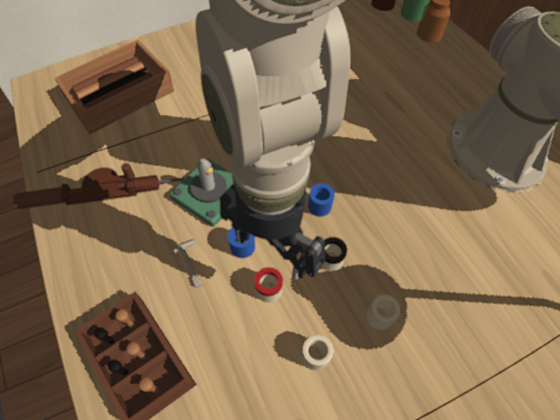

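The gripper (scene ~300,250) stands high above the red sleeve (269,284), and its jaws will clear the navy (242,240) and black (333,252) sleeves. I descend now.

```bash
python3 -m pendant '[[[0,-0.15,1],0,-1],[[0,0,1],0,-1],[[0,0,1],0,-1],[[0,0,1],0,-1],[[0,0,1],0,-1],[[0,0,0.6],0,-1],[[0,0,0.4],0,-1],[[0,0,0],0,-1]]'
python3 go.py .5945 .0602 .009
```

```text
clock: 7.08
tcp_pos: [0.5944, 0.0598, 0.0092]
orientation: [-0.0, -0.238, 0.971, 0.0]
wrist_force: [0.6, 0.6, 0.5]
finger_gap: 0.0853
clock 7.075 tcp [0.5944 0.0598 0.0092] y az 117.54 tilt [-3.e-04  1.e-04 -1.e+00] F [0.6 0.6 0.5] gap 0.0853
units of 20mm in tool axes [-0.01  0.01  0.01]
```

```bash
python3 -m pendant '[[[0,0,0],0,1],[[0,0,0],0,1],[[0,0,0],0,1],[[0,0,0],0,1],[[0,0,0],0,1],[[0,0,0],0,1],[[0,0,0],0,1],[[0,0,0],0,1]]' 50
python3 go.py .5945 .0602 .009
```

```text
clock: 8.07
tcp_pos: [0.5953, 0.0597, 0.0103]
orientation: [0.001, -0.238, 0.971, -0.0]
wrist_force: [-1.6, 0.2, 5.7]
finger_gap: 0.045
clock 8.075 tcp [0.5953 0.0597 0.0103] y az 117.52 tilt [ 1.8e-03  1.0e-04 -1.0e+00] F [-1.6  0.2  5.7] gap 0.045
units of 20mm in tool axes [0.03 0.04 0.06]
```

```bash
python3 -m pendant '[[[0,0,-0.5],0,1],[[0,0,-1],0,1],[[0,0,-1],0,1],[[0,0,-1],0,1],[[0,0,-1],0,1],[[0,0,-1],0,1],[[0,0,-1],0,1],[[0,0,0],0,1],[[0,0,0],0,1]]'
python3 go.py .608 -.1655 .14
python3 - <<'E'
from h import *
for n in("scene","top"):
    c=env.read_camera(n);cv2.imwrite(f"pics/{n}2.png",c["color"])
E
```

```text
clock: 9.2
tcp_pos: [0.594, 0.0597, 0.1386]
orientation: [-0.001, -0.238, 0.971, 0.0]
wrist_force: [0.6, 0.5, -0.6]
finger_gap: 0.0447
clock 9.2 tcp [0.594  0.0597 0.1386] y az 117.52 tilt [-1.1e-03  1.0e-04 -1.0e+00] F [ 0.6  0.5 -0.6] gap 0.0447
units of 20mm in tool axes [  4.58 -10.31  -0.07]
```

View pics/scene2.png

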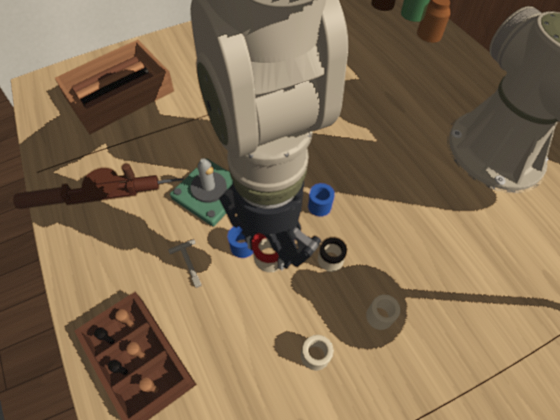

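View pics/top2.png

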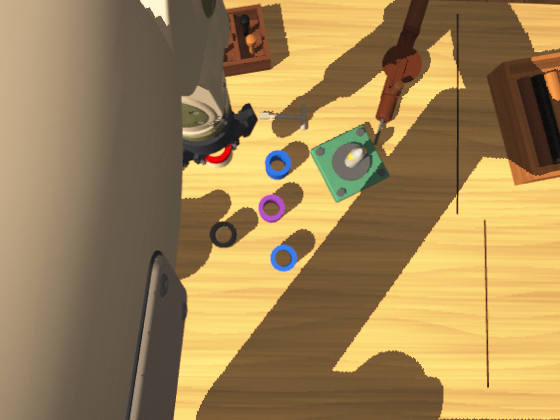

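The sleeve is held upright in the jaws (red ring at scene 267,250). With the light changed, I re-measure the mandrel.

```bash
python3 - <<'E'
from h import *
from scipy.optimize import least_squares
for n,ctr in(("top",(351,162)),("scene",(209,187))):
    c=env.read_camera(n);im=c["color"];hsv=cv2.cvtColor(im,cv2.COLOR_BGR2HSV)
    yy,xx=np.mgrid[:420,:560]
    near=np.hypot(xx-ctr[0],yy-ctr[1])<48
    g=((hsv[...,0]>55)&(hsv[...,0]<95)&(hsv[...,1]>70)&near).astype(np.uint8)
    cs,h=cv2.findContours(g,cv2.RETR_CCOMP,cv2.CHAIN_APPROX_NONE)
    k=max(range(len(cs)),key=lambda i:cv2.contourArea(cs[i]))
    P=np.float32([atz(c,p[0],.022)[:2] for p in cs[k]])*1000
    print(n,"base rect",cv2.minAreaRect(P))
    for j in range(len(cs)):
        if h[0][j][3]==k and cv2.contourArea(cs[j])>300:
            Q=np.array([atz(c,p[0],.030)[:2] for p in cs[j]])
            f=least_squares(lambda q:np.hypot(*(Q-q[:2]).T)-.0345,[*Q.mean(0)],loss="soft_l1",f_scale=.0007).x
            print(n,"flange",f.round(4))
    cr=im[ctr[1]-45:ctr[1]+45,ctr[0]-50:ctr[0]+50].copy()
    cr=cv2.resize(cr,None,fx=6,fy=6,interpolation=cv2.INTER_CUBIC)
    for (z,r,col) in((.03,.034,(0,0,255)),(.092,.012,(255,0,0)),(.105,.004,(0,0,255)),(.03,.012,(255,0,255))):
        for a in np.linspace(0,6.28,60):
            p=proj(c,[.6078+r*np.cos(a),-.1655+r*np.sin(a),z]);u=((p-np.array(ctr)+[50,45])*6+2.5).astype(int)
            cv2.circle(cr,tuple(u.tolist()),1,col,-1)
    cv2.imwrite(f"pics/ov_{n}.png",cr)
E
```

```text
top base rect ((608.2796630859375, -164.44906616210938), (107.9284896850586, 110.4218521118164), 27.45473861694336)
top flange [ 0.6093 -0.1663]
scene base rect ((626.04931640625, -154.0308380126953), (76.91914367675781, 114.54830169677734), 24.97515869140625)
```

View pics/ov_top.png

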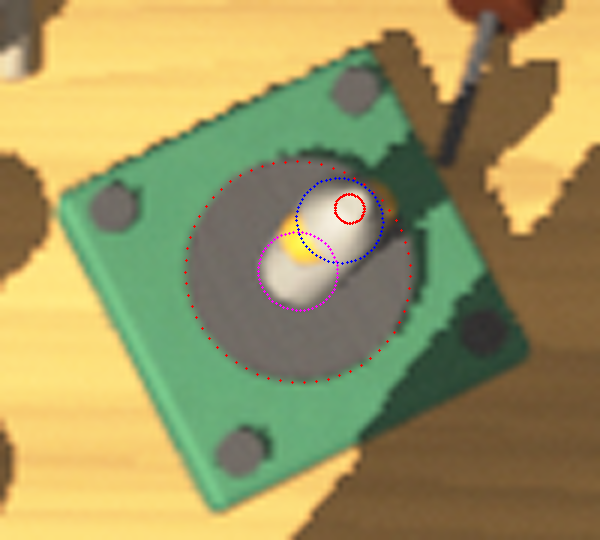

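View pics/ov_scene.png

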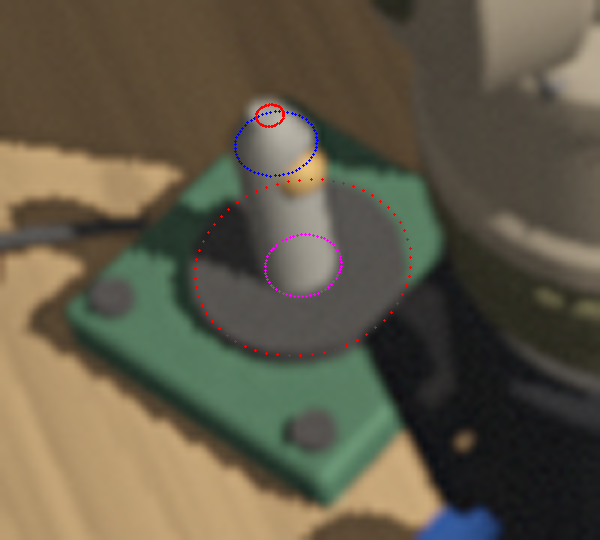

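The model outline sits on the mandrel to within about 1 mm in both views (flange centre at top ~351,163 and scene ~209,186). I move above it.

```bash
python3 -m pendant '[[[0.4,-0.9,0],0,1],[[0.4,-0.9,0],0,1],[[0.4,-0.9,0],0,1],[[0.4,-0.9,0],0,1],[[0.4,-0.9,0],0,1],[[0.4,-0.9,0],0,1],[[0.4,-0.9,0],0,1],[[0.4,-0.9,0],0,1],[[0.4,-0.9,0],0,1],[[0.5,-1,0],0,1],[[0.5,-1,0],0,1],[[0,0,0],0,1]]'
python3 -m pendant '[[[0,-0.2,0],0,1],[[0,0,0],0,1]]'
python3 go.py .6077 -.1655 .14
python3 - <<'E'
from h import *
for n,ctr in(("top",(351,162)),("scene",(209,180))):
    c=env.read_camera(n);im=c["color"]
    cr=cv2.resize(im[ctr[1]-45:ctr[1]+45,ctr[0]-50:ctr[0]+50],None,fx=6,fy=6,interpolation=cv2.INTER_CUBIC);cv2.imwrite(f"pics/a_{n}.png",cr)
E
```

```text
clock: 10.9
tcp_pos: [0.6063, -0.1643, 0.1391]
orientation: [0.0, -0.237, 0.972, -0.0]
wrist_force: [0.0, 0.7, -0.8]
finger_gap: 0.0448
clock: 11.15
tcp_pos: [0.6083, -0.1653, 0.1393]
orientation: [0.0, -0.238, 0.971, 0.0]
wrist_force: [-0.1, 0.2, -0.3]
finger_gap: 0.0449
clock 11.15 tcp [ 0.6083 -0.1653  0.1393] y az 117.55 tilt [ 0.e+00  2.e-04 -1.e+00] F [-0.1  0.2 -0.3] gap 0.0449
units of 20mm in tool axes [ 0.03  0.01 -0.04]
```

View pics/a_top.png

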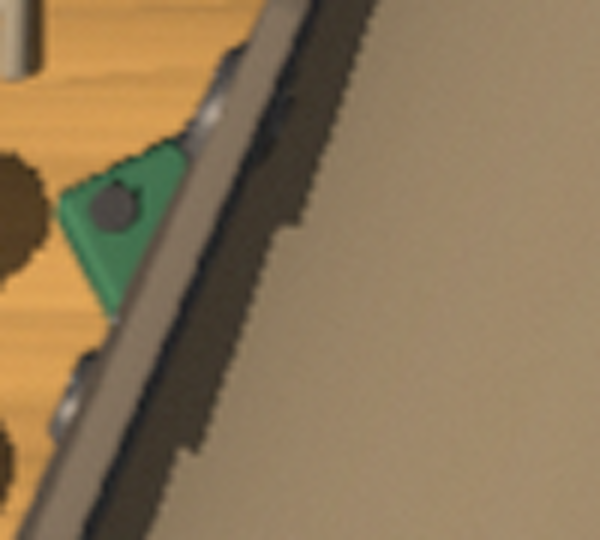

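View pics/a_scene.png

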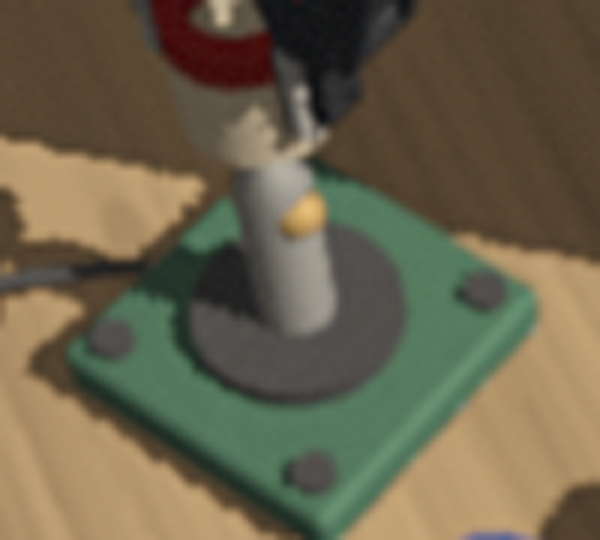

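```bash
python3 - <<'E'
from h import *
c=env.read_camera("scene");im=c["color"];ctr=(209,170)
cr=cv2.resize(im[ctr[1]-45:ctr[1]+45,ctr[0]-50:ctr[0]+50],None,fx=6,fy=6,interpolation=cv2.INTER_CUBIC)
zu=.1393-.0095
for (z,r,col) in((.03,.034,(0,0,255)),(.03,.012,(255,0,255)),(zu+.045,.023,(0,255,255)),(zu+.045,.015,(0,255,255)),(zu,.023,(255,255,0)),(zu+.033,.023,(255,0,0))):
    for a in np.linspace(0,6.28,80):
        p=proj(c,[.6089+r*np.cos(a),-.1643+r*np.sin(a),z]);u=((p-np.array(ctr)+[50,45])*6+2.5).astype(int)
        cv2.circle(cr,tuple(u.tolist()),1,col,-1)
cv2.imwrite("pics/b_scene.png",cr)
E
```

```text
(no output)
```

View pics/b_scene.png

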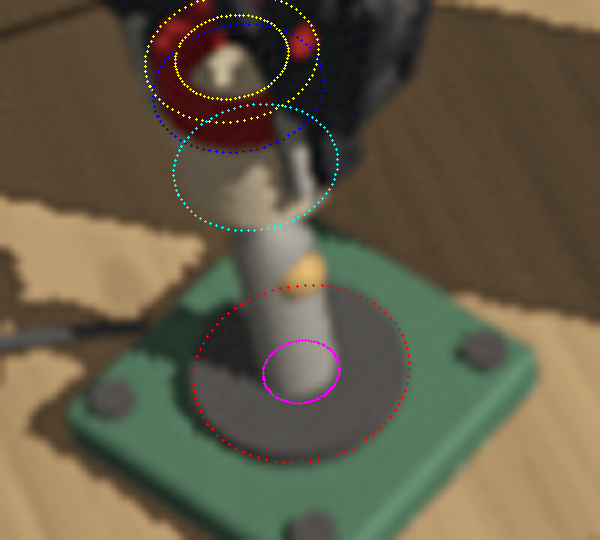

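The predicted sleeve outline coincides with the held sleeve, which is upright and coaxial with the rod to within about 1 mm. I descend to just above the balls and check the force.

```bash
python3 -m pendant '[[[0.02,0,0.6],0,1],[[0,0,0.6],0,1],[[0,0,0.4],0,1],[[0,0,0.2],0,1],[[0,0,0],0,1]]' 70
python3 go.py .6077 -.1655 .0395
```

```text
clock: 11.92
tcp_pos: [0.6077, -0.1657, 0.1029]
orientation: [-0.0, -0.238, 0.971, 0.0]
wrist_force: [0.4, 0.2, -0.5]
finger_gap: 0.0442
clock 11.925 tcp [ 0.6077 -0.1657  0.1029] y az 117.52 tilt [-5.e-04  3.e-04 -1.e+00] F [ 0.4  0.2 -0.5] gap 0.0442
units of 20mm in tool axes [-0.01  0.01  3.17]
```

```bash
python3 -m pendant '[[[0,0,0.3],0,1],[[0,0,0.3],0,1],[[0,0,0.3],0,1],[[0,0,0.3],0,1]]'
python3 go.py .6077 -.1655 .0395
```

```text
clock: 12.42
tcp_pos: [0.6101, -0.1671, 0.0814]
orientation: [0.002, -0.238, 0.971, -0.002]
wrist_force: [1.3, -2.1, 5.5]
finger_gap: 0.0445
clock 12.425 tcp [ 0.6101 -0.1671  0.0814] y az 117.51 tilt [ 0.0055 -0.0028 -1.    ] F [ 1.3 -2.1  5.5] gap 0.0445
units of 20mm in tool axes [0.08 0.14 2.09]
```

```bash
python3 -m pendant '[[[0,0,0],0,1],[[0,0,0],0,1]]'
python3 go.py .6077 -.1655 .0395
python3 - <<'E'
from h import *
c=env.read_camera("scene");im=c["color"];ctr=(209,170)
cv2.imwrite("pics/c_scene.png",cv2.resize(im[ctr[1]-45:ctr[1]+45,ctr[0]-50:ctr[0]+50],None,fx=6,fy=6,interpolation=cv2.INTER_CUBIC))
E
```

```text
clock: 12.68
tcp_pos: [0.6093, -0.1667, 0.0796]
orientation: [0.001, -0.238, 0.971, -0.001]
wrist_force: [4.1, -4.1, -2.5]
finger_gap: 0.0444
clock 12.675 tcp [ 0.6093 -0.1667  0.0796] y az 117.51 tilt [ 0.0028 -0.0017 -1.    ] F [ 4.1 -4.1 -2.5] gap 0.0444
units of 20mm in tool axes [0.04 0.1  2.  ]
```

View pics/c_scene.png

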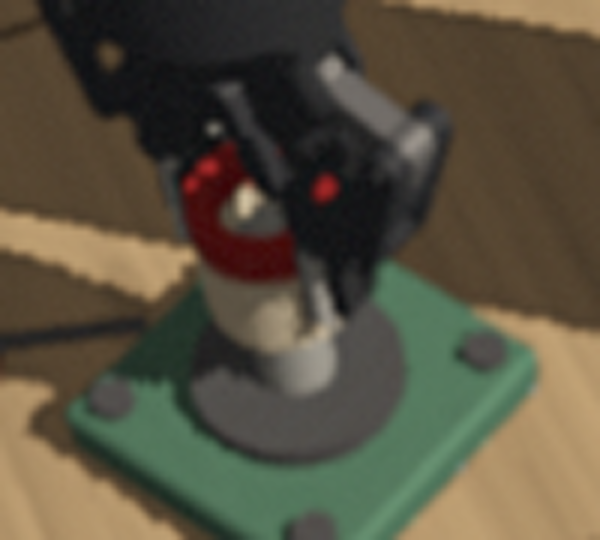

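The sleeve is upright with the balls inside its bore (red rim at scene crop ~240,210). There is a small side load toward -y of the tool, so I shift 1 mm with it and carry on down.

```bash
python3 -m pendant '[[[0,-0.05,0.3],0,1],[[0,0,0.4],0,1],[[0,0,0.4],0,1],[[0,0,0.4],0,1],[[0,0,0.2],0,1],[[0,0,0],0,1]]'
python3 go.py .6077 -.1655 .0395
```

```text
clock: 13.48
tcp_pos: [0.6074, -0.1663, 0.0438]
orientation: [-0.001, -0.238, 0.971, 0.001]
wrist_force: [2.5, -2.6, -7.1]
finger_gap: 0.0445
clock 13.475 tcp [ 0.6074 -0.1663  0.0438] y az 117.52 tilt [-0.0021  0.001  -1.    ] F [ 2.5 -2.6 -7.1] gap 0.0445
units of 20mm in tool axes [-0.03  0.03  0.21]
```

```bash
python3 -m pendant '[[[0,0,0.15],0,1],[[0,0,0.1],0,1],[[0,0,0],0,1]]'
python3 go.py .6077 -.1655 .0395
```

```text
clock: 13.85
tcp_pos: [0.608, -0.1662, 0.0405]
orientation: [-0.0, -0.238, 0.971, 0.0]
wrist_force: [-0.1, -0.0, -0.9]
finger_gap: 0.0443
clock 13.85 tcp [ 0.608  -0.1662  0.0405] y az 117.54 tilt [-2.e-04  4.e-04 -1.e+00] F [-0.1 -0.  -0.9] gap 0.0443
units of 20mm in tool axes [-0.    0.04  0.05]
```

```bash
python3 -m pendant '[[[0,0,0.07],0,1],[[0,0,0.05],0,1],[[0,0,0],0,1]]'
python3 go.py .6077 -.1655 .0395
```

```text
clock: 14.22
tcp_pos: [0.6081, -0.1663, 0.0404]
orientation: [0.0, -0.238, 0.971, -0.0]
wrist_force: [-4.9, 2.0, 13.6]
finger_gap: 0.0441
clock 14.225 tcp [ 0.6081 -0.1663  0.0404] y az 117.54 tilt [ 9.e-04 -1.e-04 -1.e+00] F [-4.9  2.  13.6] gap 0.0441
units of 20mm in tool axes [0.   0.04 0.04]
```

It is seated on the flange (13.6 N up, no further travel). I ease off and open partway, staying clear of the hand drill.

```bash
python3 -m pendant '[[[0,0,-0.1],0,1],[[0,0,0],0,0.2],[[0,0,0],0,-0.1],[[0,0,0],0,-0.4],[[0,0,0],0,-0.4],[[0,0,0],0,-0.4]]' 20
python3 go.py .608 -.1663 .17
python3 - <<'E'
from h import *
c=env.read_camera("scene");im=c["color"];ctr=(209,170)
cv2.imwrite("pics/d_scene.png",cv2.resize(im[ctr[1]-45:ctr[1]+45,ctr[0]-50:ctr[0]+50],None,fx=6,fy=6,interpolation=cv2.INTER_CUBIC))
E
```

```text
clock: 14.98
tcp_pos: [0.6082, -0.1666, 0.0397]
orientation: [-0.0, -0.238, 0.971, 0.0]
wrist_force: [-0.2, -0.6, 1.0]
finger_gap: 0.0598
clock 14.975 tcp [ 0.6082 -0.1666  0.0397] y az 117.52 tilt [-2.e-04  2.e-04 -1.e+00] F [-0.2 -0.6  1. ] gap 0.0598
units of 20mm in tool axes [ 0.    0.02 -6.52]
```

View pics/d_scene.png

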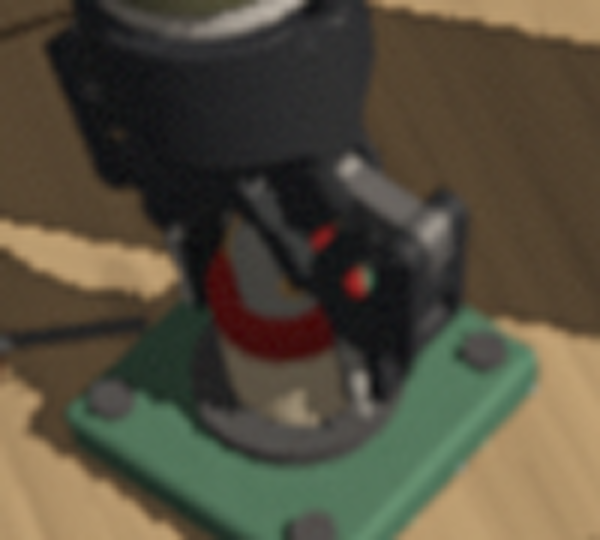

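The jaws have opened and the sleeve stands on the flange (crop 275,390). I go straight up, then aside to uncover it.

```bash
python3 -m pendant '[[[0,0,-0.4],0,-0.4],[[0,0,-0.7],0,-0.4],[[0,0,-1],0,-0.4],[[0,0,-1],0,-0.4],[[0,0,-1],0,-0.4],[[0,0,-1],0,-0.4],[[0,0,-1],0,-0.4],[[0,0,-1],0,-0.4]]'
python3 -m pendant '[[[0,1,-0.3],0,-0.4],[[0,1,0],0,-0.4],[[0,1,0],0,-0.4],[[0,1,0],0,-0.4],[[0,1,0],0,-0.4],[[0,1,0],0,-0.4],[[0,1,0],0,-0.4],[[0,1,0],0,-0.4],[[0,1,0],0,-0.4],[[0,0,0],0,-0.4]]'
python3 - <<'E'
from h import *
for n,ctr in(("top",(351,162)),("scene",(209,180))):
    c=env.read_camera(n);im=c["color"]
    cr=cv2.resize(im[ctr[1]-45:ctr[1]+45,ctr[0]-50:ctr[0]+50],None,fx=6,fy=6,interpolation=cv2.INTER_CUBIC)
    for (z,r,col) in((.075,.023,(0,255,255)),(.075,.015,(0,255,255)),(.03,.023,(255,255,0))):
        o=(.6078,-.1655) if n=="top" else (.6087,-.1645)
        for a in np.linspace(0,6.28,50):
            p=proj(c,[o[0]+r*np.cos(a),o[1]+r*np.sin(a),z]);u=((p-np.array(ctr)+[50,45])*6+2.5).astype(int)
            cv2.circle(cr,tuple(u.tolist()),1,col,-1)
    cv2.imwrite(f"pics/e_{n}.png",cr)
E
```

```text
clock: 16.02
tcp_pos: [0.6085, -0.1667, 0.184]
orientation: [0.001, -0.238, 0.971, -0.0]
wrist_force: [0.1, -0.2, -0.2]
finger_gap: 0.0599
clock: 17.27
tcp_pos: [0.5243, -0.0055, 0.188]
orientation: [-0.0, -0.239, 0.971, 0.0]
wrist_force: [-0.3, -0.3, 0.5]
finger_gap: 0.0598
```

View pics/e_top.png

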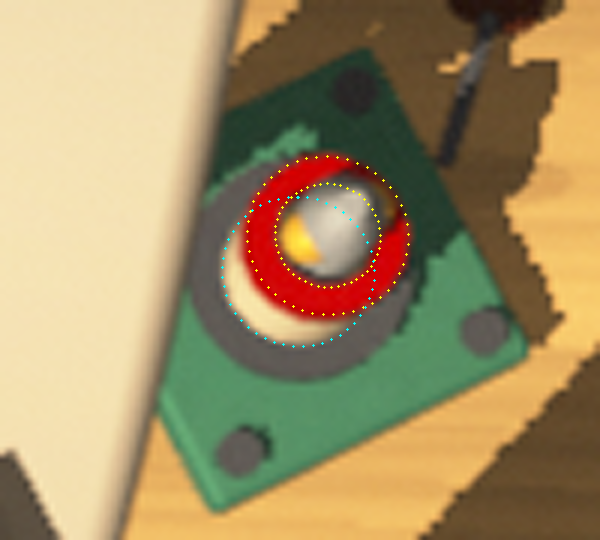

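View pics/e_scene.png

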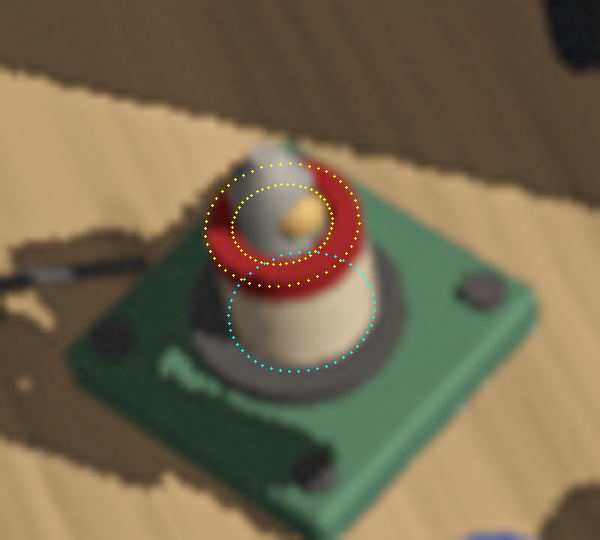

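Both views show the sleeve home on the flange, upright and matching the predicted outline (top ~353,160; scene ~206,185). The red rim is on top and the brass balls stick out above it. The robot is clear, so I hand in.

```bash
python3 -c "
from workcell import env
print(env.hand_in(), env.get_state()['clock'])"
```

```text
the job is handed in; nothing more can be done
the job is handed in; nothing more can be done
```

The red-rimmed sleeve is on the mandrel, upright with the red rim on top, and sits fully home on the flange. I kept it gripped the whole way down past the two balls, then let go, backed off and handed in at about 17.4 s.

**Passing the balls:** the force turned to about 7 N downward as the balls came out over the top of the sleeve, then dropped to about zero. After that, about 14 N upward with no further travel showed it had reached the flange. The highest contact force I read was about 15 N.

**Final pictures:** both cameras show the sleeve matching the predicted seated outline to about 1 mm, with a brass ball visible above the rim and the gripper clear. I judged the click from the force readings and the pictures, since the ball joint values can't be read directly.

**Disagreements:** the two cameras differed by about 1 to 1.5 mm on positions. While the balls were under the sleeve, the arm was pushed sideways by up to about 2.9 mm, so I shifted 1 mm to relieve it. The outline tool's box for the green base was wrong in the scene view because the arm hid part of it, so I didn't use that value.

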